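Latch the narrow cabinet in the basement workshop

ROBOT

A 6-joint arm with a two-finger parallel gripper is mounted at the origin on the work surface. World frame = base frame: x ahead of the robot, y to its left, z up, the work surface at z = 0. Lengths are in mm, angles in degrees, forces in N, time in s.
With the tool pointing down it reaches from about 350 to 850 mm from the base axis. Payload 8.1 kg.
Tool frame: the origin (TCP) lies between the finger pads; the fingertips stand 17 mm ahead of it and the grasp point (between the pads) lies 2 mm behind it; z points along the fingers, y is the line along which they close (so a half turn about z gives the same grasp; the last joint's range is limited). The gripper opens to 85 mm and grips with 20 to 120 N. Pads are 22 mm wide; open, the fingers measure 114 mm over their backs; the gripper's body (76 mm by 85 mm) begins 54 mm behind the grasp point. The pads swing forward as they close: fully open they stand 13 mm farther back than shut.
Start: joints at [-77.315, 7.471, 85.268, -0, 87.261, -4.893], TCP at [181.226, -571.981, 228.192] pointing down, gripper open.
Joint ranges: [-169.43, 169.43], [-51.17, 129.36], [1.28, 143.12], [-76.62, 256.62], [0, 156.53], [-152.29, 152.29]. Speed limits (degrees/s): [136.94, 136.94, 159.86, 180, 180, 180].

INTERFACE

Orientations are given as [roll, pitch, yaw] about the fixed x, y, z axes, in that order (R = Rz(yaw) Ry(pitch) Rx(roll)).
In Python, from bench import sense, snapshot, hand_in, trace, place_of gives the robot as it stands.
- The arm moves only by the shell command python3 -m handwheel 'ROWS' [FORCE]. ROWS is JSON, a list of rows, each a list of 7 numbers: the opening, from -1 (shut) to 1 (fully open), then the shift along the tool's x, y, z in cm, then the turn, a rotation vector about the tool's x, y, z in rad. A call has 1 to 12 rows; each row shifts and turns the commanded pose from where the row before left it, along the tool's axes as they then stand; what a row does not reach is not made up. A row lasts 1/12 s, in which the tool goes at most 41.7 mm and 7.16 degrees, less where a joint would pass 70% of its speed; a pose out of reach is approached as far as the arm can. A call with a gripper value outside its range is refused whole. The fingers move at their own pace and stop on an object; FORCE is the grip in N (left out, the last holds). Time passes only in rows, so rows that do not move let the fingers close. It gives the time, the measured TCP pose, the force, the opening and the grip force at its end, in the units of the state.
- sense(): the state, without advancing time (a new reading comes with each control period).
- snapshot(name): name is "side" or "top" or "wrist"; returns a dict with "image" (400x640x3 uint8, red, green, blue), "intrinsics" (3x3 intrinsics, pixels), "k1" (the pictures are not rectified: a ray, as slopes to the right and down, at radius r is drawn at 1 + k1 r^2 times it, then the intrinsics apply), "R" (3x3) and "t" (3): a world point X has camera coordinates R X + t. Camera axes: x right, y down, z forward; pixel columns grow to the right and rows downward; lengths in mm; the calibration is good to about 2 mm. A picture is of the moment at which its call begins. There is no depth.
- hand_in(): hands the job in; it is judged then, once.
Trained networks look in a picture, given as the dict that the camera call returned (one of the last four; its "shot" number tells which), for a name from the list of things; names that differ only in an ending like _2 or _b are one class to them, and where a whole thing is asked for, a point or a joint stands for the part that bears it (a point fixed in the world has none). Each returns a list of dicts, best first, with "conf" (0 to 1); they miss things now and then, are a little off and sometimes report something else, mostly with a low value. They report only what shows in the picture. A call takes as long as a camera call.
- trace(picture, query): "pixels" (400x640 bool, what is visible of it).
- place_of(picture, query): "location" ([x, y, z] in mm, in world coordinates, good to about 4 mm: a listed point, or the origin of a listed thing).
The state is a dict: "time": time; "joint_pos": joint angles; "qd": joint speeds; "joint_efforts": joint torques, N m; "tool_pos": TCP position; "tcp_rot": TCP orientation; "ft_force": force on the tool from outside, world axes, zero at the start; "wrist_torque": the same for the moment, N m; "finger_gap": finger opening in mm; "grip_force": force on a finger pad.
Only numpy, scipy, OpenCV 4.12 (cv2) and the standard library are available. Lean on these libraries where they do the work, as an engineer would, in place of code of your own. Each camera call takes 0.05 s, during which the arm holds its last target. There are 200 camera calls.

TASK

Two grey cabinets with plywood doors stand open on the workbench. Push the door of the taller, narrower one shut until its sprung latch tongue snaps in behind the strike pin and the door stays closed by itself. Leave the door of the lower, wider cabinet standing open as it is.

Things in the scene. Friction and masses are not known exactly. Their poses are not given: they have to be found in the camera images.
- narrow_cabinet: Taller, narrower grey cabinet, fixed: 160 deep (x), 200 wide (y), 220 mm high. Origin: centre of its underside, on the bench; its front faces its own -x, towards the robot. Its plywood door, a panel 18 thick and 200 wide, from 12 to 220 mm high, hangs on an upright hinge line at x -90, y +100 mm (mid-thickness). Shut, it spans y +100 to -100, outer face at x -99.
- narrow_door (a joint): Angle of that door, rad: 0 shut, growing as its free edge swings to the cabinet's -x. It stays where left. The tongue meets the pin at about 0.08, takes 3 to 12 N at the free edge and snaps in just before 0; a soft buffer then holds the door back against the pin. Hard stop at -0.02. A pull stands 33 mm out of the face, 40 mm from the free edge, 106 mm above the bench.
- narrow_tongue (a joint): Brass tongue of that door, m pressed in: 0 out, about 0.009 riding over the pin, 0 again once snapped in. It sticks 14 mm out past the free edge from a dark case (40 long, 14 mm high) on the door's top edge, set back from its outer face. The strike is an upright 6 mm steel pin on the cabinet's right side, 8 mm beyond the free edge of the shut door, its top 237 mm above the bench.
- wide_door_corner (a point): Top corner at the free edge (mid-thickness, 170 mm above the bench) of the door of the other, lower and wider cabinet: 280 wide, 170 mm high, otherwise alike and hinged on the same side. This door stands open and is to stay as it is.

How it is judged (in metres and radians):
At the end, for the whole second after the job is handed in: The narrow cabinet's door is shut to within 0.02 rad with its tongue sprung out again behind the pin (pressed in by less than 4 mm), and the corner of the wide cabinet's door is within 30 mm of where it stood (value of joint narrow_door below 0.02 rad and value of joint narrow_tongue below 0.004 m and distance of wide_door_corner from where it was at the start of the episode below 0.03 m); the robot touches nothing.
It fails at once if the wide cabinet's door is moved by more than 30 mm (distance of wide_door_corner from where it was at the start of the episode above 0.03 m).
It also fails if it takes over 32 s, if anything falls off the work surface, if the arm or the gripper's body presses on something with over 40 N, if the wrist force passes 120 N, or if a joint passes its speed limit or range.

## Working session

There is one attempt and no reset: what is moved stays moved. The work goes in short steps, Python scripts to look and compute and a shell command to move; the robot and the scene stay as the last step left them, time stands still between calls to the robot, and variables do not carry over. Pictures are saved under pics/ and viewed, at most 10 in all, crops included, and the job is handed in when it is done.

```bash
mkdir -p pics; ls; python3 - <<'E'
from bench import *
import cv2,numpy as np
s=sense();print(s['tool_pos'],s['tcp_rot'],s['time'])
ims=[]
for n in('side','top'):
    p=snapshot(n);cv2.imwrite(f'pics/{n}0.png',p['image'][:,:,::-1])
    print(n,p['R'],p['t'],p['intrinsics'],p['k1'])
    for q in('narrow_cabinet','narrow_door','narrow_tongue','wide_door_corner'):
        t=trace(p,q)
        for d in t[:2]:
            v,u=np.nonzero(d['pixels']);print(q,'tr',round(d['conf'],2),u.min(),u.max(),v.min(),v.max())
        try:
            print(q,[(np.round(d['location']),round(d['conf'],2)) for d in place_of(p,q)][:3])
        except Exception as e: print(q,e)
E
```

```text
pics
[ 181.09507505 -571.43722411  227.12627113] [-1.79893421e+02 -8.33953698e-03  1.75773855e+01] 0.0
side [[-0.19116766  0.98155252  0.00309597]
 [ 0.9304776   0.18222272 -0.3178149 ]
 [-0.31251617 -0.0578752  -0.94814772]] [  91.13003398 -590.79593481 1228.51105116] [[364.82097212   0.         318.9135773 ]
 [  0.         364.82097212 199.10562335]
 [  0.           0.           1.        ]] -0.036420263423635406
narrow_cabinet []
narrow_door tr 0.85 197 288 118 185
narrow_door it knows: narrow_cabinet, wide_door_corner
narrow_tongue it knows: narrow_cabinet, wide_door_corner
wide_door_corner tr 0.78 342 456 153 218
wide_door_corner [(array([566.,  89., 169.]), 0.61)]
top [[ 0.0037516  -0.9999914   0.00176788]
 [-0.98292146 -0.00401282 -0.18398177]
 [ 0.18398728 -0.00104746 -0.98292807]] [  24.33872573  690.92884859 1125.67067011] [[413.23317364   0.         315.80573268]
 [  0.         413.23317364 198.00800421]
 [  0.           0.           1.        ]] -0.09898069366012582
narrow_cabinet tr 0.68 342 440 147 250
narrow_cabinet []
narrow_door tr 0.64 345 438 215 249
narrow_door tr 0.23 190 295 199 247
narrow_door it knows: narrow_cabinet, wide_door_corner
narrow_tongue tr 0.34 343 440 147 250
narrow_tongue it knows: narrow_cabinet, wide_door_corner
wide_door_corner tr 0.84 191 295 200 246
wide_door_corner [(array([564.,  87., 172.]), 0.89)]
```

```bash
python3 -c "
import cv2
a=cv2.imread('pics/side0.png');cv2.imwrite('pics/side0c.png',cv2.resize(a[60:300,140:540],None,fx=2,fy=2,interpolation=2))
a=cv2.imread('pics/top0.png');cv2.imwrite('pics/top0c.png',cv2.resize(a[100:320,160:480],None,fx=2.5,fy=2.5,interpolation=2))"
```

```text
(no output)
```

View pics/side0c.png

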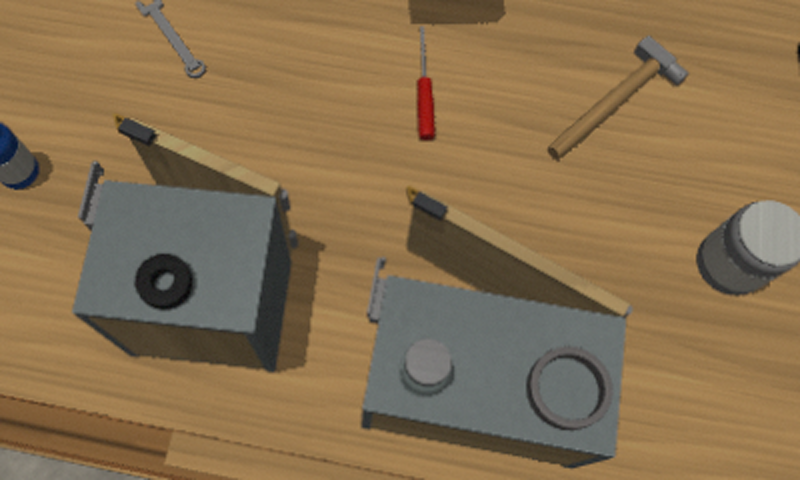

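View pics/top0c.png

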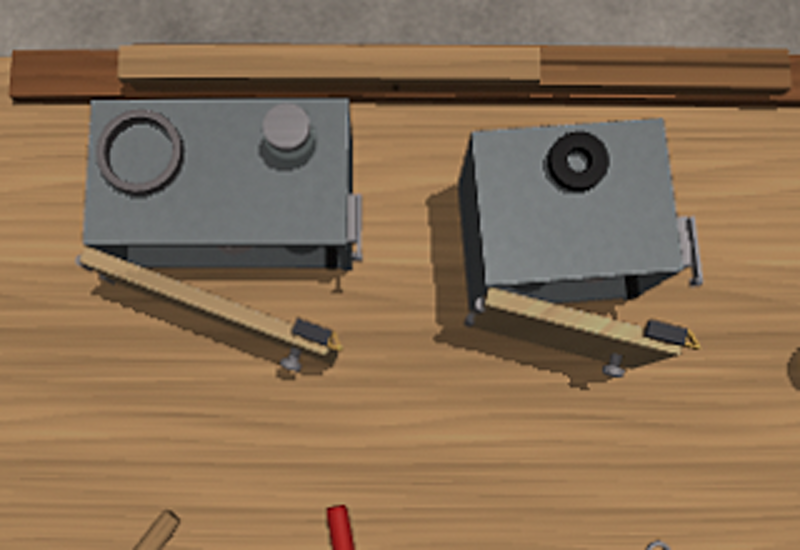

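The narrow cabinet is on the right in the top view, with its door about 20° open: hinge at crop (485,297), free edge at (680,350). The wide cabinet is on the left. Next I'll back-project the top corners.

```bash
cat > h.py <<'E'
import numpy as np,cv2
def ray(p,u,v,z):
    K=p['intrinsics'];x=(u-K[0,2])/K[0,0];y=(v-K[1,2])/K[1,1];a,b=x,y
    for _ in range(20):
        f=1+p['k1']*(a*a+b*b);a,b=x/f,y/f
    R,t=np.array(p['R']),np.array(p['t']);d=R.T@[a,b,1];c=-R.T@t
    return c+d*(z-c[2])/d[2]
E
python3 - <<'E'
from bench import *
from h import *
P={'top':((160,100,2.5),dict(FL=(487,287),FR=(681,270),BR=(663,119),BL=(473,133),hingeTop=(482,290),doorfree_out=(680,355),doorhinge_out=(484,303),pin=(693,220),tong=(698,347))),
'side':((140,60,2),dict(FL=(275,197),FR=(104,183),BR=(77,313),BL=(253,331),hinge=(284,192),doorhinge_out=(278,186),pin=(97,165),tong=(120,119)))}
for n,((ox,oy,s),d) in P.items():
    p=snapshot(n)
    for k,(u,v) in d.items():
        print(n,k,np.round(ray(p,ox+u/s,oy+v/s,{'pin':237,'tong':227}.get(k,220))))
E
```

```text
top FL [620. -70. 220.]
top FR [ 637. -265.  220.]
top BR [ 795. -254.  220.]
top BL [778. -58. 220.]
top hingeTop [617. -65. 220.]
top doorfree_out [ 552. -260.  220.]
top doorhinge_out [604. -66. 220.]
top pin [ 685. -275.  237.]
top tong [ 560. -277.  227.]
side FL [624. -68. 220.]
side FR [ 644. -265.  220.]
side BR [ 799. -247.  220.]
side BL [782. -55. 220.]
side hinge [616. -59. 220.]
side doorhinge_out [610. -68. 220.]
side pin [ 631. -272.  237.]
side tong [ 564. -268.  227.]
```

```bash
python3 -m handwheel '[[-1,0,0,0,0,0,0.11],[-1,0,0,0,0,0,0.11],[-1,1.5,-3.1,0,0,0,0],[-1,1.5,-3.1,0,0,0,0],[-1,1.5,-3.1,0,0,0,0],[-1,1.5,-3.1,0,0,0,0],[-1,1.5,-3.1,0,0,0,0],[-1,1.5,-3.1,0,0,0,0],[-1,1.5,-3.1,0,0,0,0],[-1,1.5,-3.1,0,0,0,0],[-1,1.5,-3.1,0,0,0,0],[-1,1.5,-3.1,0,0,0,0]]' 30
```

```text
time: 1.8
tool_pos: [304.0, -248.7, 228.4]
tcp_rot: [180.0, -0.0, 4.9]
ft_force: [1.5, -0.2, -0.1]
finger_gap: 0.1
grip_force: 0.0
```

```bash
python3 -m handwheel '[[-1,3.3,0.2,0.6,0,0,0],[-1,3.3,0.2,0.6,0,0,0],[-1,3.3,0.2,0.6,0,0,0],[-1,3.3,0.2,0.6,0,0,0],[-1,3.3,0.2,0.6,0,0,0],[-1,3.3,0.2,0.6,0,0,0],[-1,0,0,0,0,0,0]]'
python3 - <<'E'
from bench import *
import cv2
p=snapshot('top');cv2.imwrite('pics/top1.png',cv2.resize(p['image'][140:300,300:500,::-1],None,fx=3.5,fy=3.5,interpolation=2))
E
```

```text
time: 2.38
tool_pos: [505.3, -243.4, 188.6]
tcp_rot: [-179.8, 0.1, 5.1]
ft_force: [-1.9, -0.0, -1.7]
finger_gap: 0.0
grip_force: 0.0
```

View pics/top1.png

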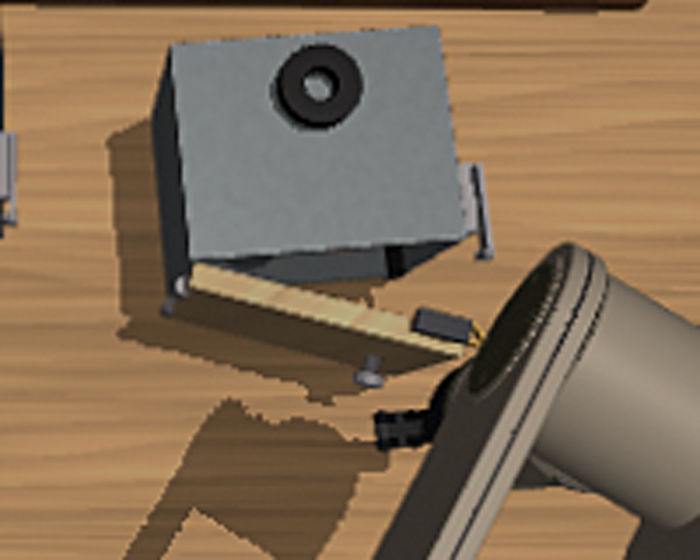

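```bash
python3 -m handwheel '[[-1,1,0.5,0,0,0,0],[-1,1,0.5,0,0,0,0],[-1,0.7,0,0,0,0,0],[-1,0.7,0,0,0,0,0],[-1,0.7,0,0,0,0,0],[-1,0.7,0,0,0,0,0],[-1,0.7,0,0,0,0,0],[-1,0.7,0,0,0,0,0]]'
```

```text
time: 3.1
tool_pos: [565.2, -249.4, 192.3]
tcp_rot: [180.0, -0.0, 5.0]
ft_force: [0.2, -0.9, 0.1]
finger_gap: -0.2
grip_force: 0.3
```

```bash
python3 -m handwheel '[[-1,0.7,0,0,0,0,0],[-1,0.7,0,0,0,0,0],[-1,0.7,0,0,0,0,0],[-1,0.5,0,0,0,0,0]]'
python3 - <<'E'
from bench import *
import cv2
p=snapshot('top');cv2.imwrite('pics/top2.png',cv2.resize(p['image'][140:300,300:500,::-1],None,fx=3.5,fy=3.5,interpolation=2))
E
```

```text
time: 3.43
tool_pos: [591.5, -247.1, 192.1]
tcp_rot: [-180.0, -0.0, 5.0]
ft_force: [-0.2, -0.7, 1.0]
finger_gap: -0.4
grip_force: 0.2
```

View pics/top2.png

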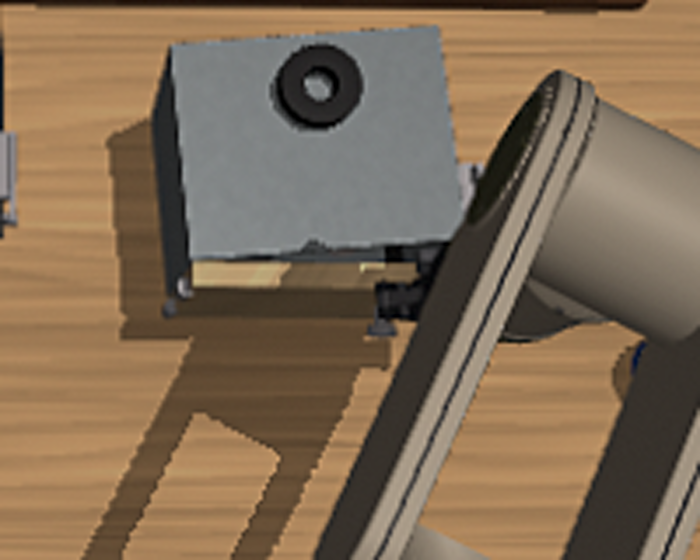

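The door is nearly shut (about 0.08 rad) and the tongue is about to meet the pin, so I'll push on in smaller steps.

```bash
python3 -m handwheel '[[-1,0.3,0,0,0,0,0],[-1,0.3,0,0,0,0,0],[-1,0.3,0,0,0,0,0],[-1,0,0,0,0,0,0]]'
```

```text
time: 3.82
tool_pos: [599.1, -247.0, 192.0]
tcp_rot: [180.0, 0.1, 4.9]
ft_force: [-3.3, -2.2, -0.0]
finger_gap: -0.0
grip_force: 1.8
```

```bash
python3 -m handwheel '[[-1,0.2,0,0,0,0,0],[-1,0.2,0,0,0,0,0],[-1,0,0,0,0,0,0]]'
```

```text
time: 4.07
tool_pos: [603.3, -246.6, 192.1]
tcp_rot: [180.0, 0.0, 4.9]
ft_force: [-3.1, -2.5, -0.3]
finger_gap: 0.5
grip_force: 1.4
```

```bash
python3 -m handwheel '[[-1,0.2,0,0,0,0,0],[-1,0,0,0,0,0,0]]';python3 -m handwheel '[[-1,0.2,0,0,0,0,0],[-1,0,0,0,0,0,0]]';python3 -m handwheel '[[-1,0.1,0,0,0,0,0],[-1,0,0,0,0,0,0]]'
```

```text
time: 4.23
tool_pos: [605.9, -245.9, 192.2]
tcp_rot: [-180.0, -0.0, 5.0]
ft_force: [-1.8, -0.8, -0.4]
finger_gap: -0.2
grip_force: 0.6
time: 4.4
tool_pos: [607.8, -245.7, 192.2]
tcp_rot: [-180.0, -0.0, 5.0]
ft_force: [-1.8, -0.7, 0.6]
finger_gap: -0.3
grip_force: 0.9
time: 4.57
tool_pos: [608.6, -245.6, 192.2]
tcp_rot: [-180.0, 0.0, 5.0]
ft_force: [-1.0, -0.4, 1.0]
finger_gap: 0.1
grip_force: 1.1
```

```bash
python3 -m handwheel '[[-1,0.15,0,0,0,0,0],[-1,0,0,0,0,0,0]]';python3 -m handwheel '[[-1,0.15,0,0,0,0,0],[-1,0,0,0,0,0,0]]'
```

```text
time: 4.73
tool_pos: [610.1, -245.5, 192.2]
tcp_rot: [-180.0, 0.0, 5.0]
ft_force: [-2.9, -1.8, -0.0]
finger_gap: -0.1
grip_force: 1.3
time: 4.9
tool_pos: [610.8, -245.5, 192.2]
tcp_rot: [-180.0, 0.1, 5.0]
ft_force: [-7.8, -0.9, 2.6]
finger_gap: 0.3
grip_force: 3.9
```

Force is rising, either at the buffer or the stop. I'll press a little further, to about 20–30 N.

```bash
python3 -m handwheel '[[-1,0.15,0,0,0,0,0],[-1,0,0,0,0,0,0]]';python3 -m handwheel '[[-1,0.1,0,0,0,0,0],[-1,0,0,0,0,0,0]]'
```

```text
time: 5.07
tool_pos: [610.9, -245.5, 192.1]
tcp_rot: [-180.0, 0.3, 4.9]
ft_force: [-15.9, -0.9, 6.7]
finger_gap: 0.3
grip_force: 7.9
time: 5.23
tool_pos: [610.9, -245.5, 192.1]
tcp_rot: [-179.9, 0.4, 4.9]
ft_force: [-21.3, -0.7, 9.0]
finger_gap: 0.2
grip_force: 10.4
```

The door is on its hard stop. I'll back off and check.

```bash
python3 -m handwheel '[[-1,-0.5,0,0,0,0,0],[-1,-0.5,0,0,0,0,0],[-1,-1,0,0,0,0,0],[-1,-2,0,0,0,0,0],[-1,-3,0,0,0,0,0],[-1,-3,0,0,0,0,0],[-1,-3,0,0,0,0,0],[-1,-3,0,0,0,0,0],[-1,-3,0,0,0,0,0],[-1,-3,0,0,0,0,0],[-1,-3,0,0,0,0,0],[-1,0,0,0,0,0,0]]'
python3 - <<'E'
from bench import *
import cv2,numpy as np
p=snapshot('top');cv2.imwrite('pics/top3.png',cv2.resize(p['image'][140:300,300:500,::-1],None,fx=3.5,fy=3.5,interpolation=2))
print([(np.round(d['location']),d['conf']) for d in place_of(p,'wide_door_corner')])
E
```

```text
time: 6.23
tool_pos: [361.6, -267.0, 191.9]
tcp_rot: [180.0, 0.0, 4.9]
ft_force: [-0.5, 0.7, 0.4]
finger_gap: -0.2
grip_force: 0.0
[(array([566.,  89., 170.]), 0.68)]
```

View pics/top3.png

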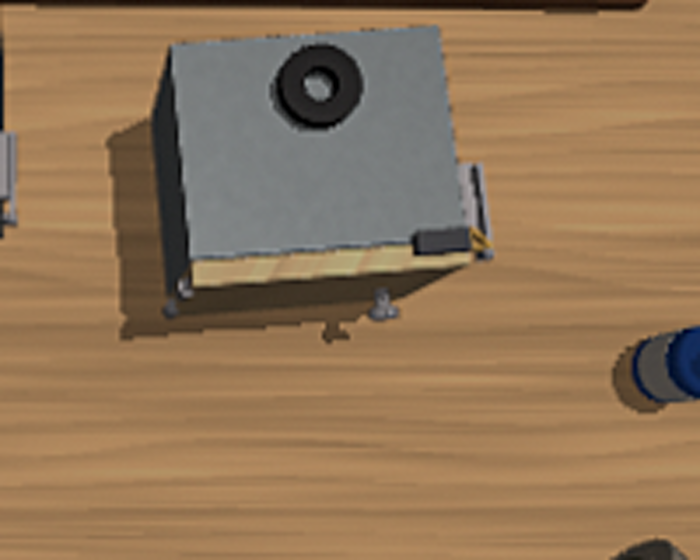

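The picture shows the door flush with the cabinet and the tongue at (480,240), behind the pin at (488,255). The wide door's corner reads (566,89,170), so it hasn't moved.

```bash
python3 -c "
from bench import *
print(hand_in())"
```

```text
the job is handed in; nothing more can be done
None
```

The narrow cabinet's door is shut with its tongue behind the pin in the last picture, the wide cabinet's door still stands where it was, and the job is handed in; no verdict came back.

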